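Find the loose mounting bolt and hold its locking flap open

ROBOT

A 6-joint arm with a two-finger parallel gripper is mounted at the origin on a cart in front of the work surface, level with it; the furniture and walls round the work are solid. World frame = base frame: x ahead of the robot, y to its left, z up, the work surface at z = 0. Lengths are in m, angles in rad, forces in N, time in s.
With the tool pointing down it reaches from about 0.25 to 0.725 m from the base axis. Payload 4 kg.
Tool frame: the origin (TCP) lies at the very end of the fingers, on their centre line; the grasp point (between the pads) lies 19 mm behind it; z points along the fingers, y is the line along which they close (so a half turn about z gives the same grasp; the last joint's range is limited). The gripper opens to 85 mm and grips with 20 to 120 N. Pads are 22 mm wide; open, the fingers measure 114 mm over their backs; the gripper's body (76 mm by 85 mm) begins 54 mm behind the grasp point. The pads swing forward as they close: fully open they stand 13 mm farther back than shut.
Start: joints at [1.227, 0.241, 0.005, 1.335, 0, 1.571], TCP at [0.169, 0.471, 0.193] pointing down, gripper open.
Joint ranges: [-2.72, 2.72], [-1.05, 1.87], [-1.09, 1.28], [-1.99, 2.15], [-1.42, 1.44], [-3.14, 3.14]. Speed limits (rad/s): [2.79, 2.79, 3.14, 3.14, 3.14, 3.14].

INTERFACE

Orientations are given as a unit quaternion [x, y, z, w].
In Python, from workcell import bot, vision, workorder, boxes_of gives the robot as it stands.
- The arm moves only by the tool send_rows, never from a script. Its argument "motion" is text: rows parted by semicolons, each of 5 numbers parted by spaces: the closure, from -1 (fully open) to 1 (shut), so that 0 is half open, then the shift along the tool's x, y, z in cm, then the turn about the tool's z in rad. In form: claw x y z twist; .... A call has 1 to 5 rows; each row is the pose to reach, as a shift and turn from the pose commanded when the call began, along the tool's axes at that moment; what a row does not reach only later rows make up. A row lasts 1/10 s, in which the tool goes at most 50 mm and 8.59 degrees, less where a joint would pass 70% of its speed; a pose out of reach is approached as far as the arm can. A call with a gripper value outside its range is refused whole. The fingers move at their own pace and stop on an object; the grip force is fixed at half the most. Time passes only in rows, so rows that repeat a pose let the fingers close. It gives the time, the measured TCP pose, the force, the opening and the grip force at its end, in the units of the state.
- bot.get_obs(): the state, without advancing time (a new reading comes with each control period).
- vision.camera(name): name is "scene" or "top" or "wrist"; returns the picture (420x560x3 uint8, red, green, blue); there is no depth.
- vision.camera_model(name): a dict with "fov_y" (degrees; the focal length in pixels is half the picture's height over the tangent of half this angle, whatever the lens; pixels are square), "cx", "cy" (the principal point, pixels), "world_from_camera" (4x4, takes a point from camera to world coordinates); the wrist camera has in their place "hand_eye" (4x4, takes a point from camera to tool coordinates, whose origin is the TCP and whose axes are the flange's). Camera axes: x right, y down, z forward; pixel columns grow to the right and rows downward; lengths in m; the calibration is good to about 2 mm. A picture is of the moment at which its call begins: read the wrist's pose just before it. camera_model takes no time and is no camera call.
- workorder.job_done(): hands the job in; it is judged then, once.
Trained networks look in the newest picture that a camera, given by its name, has taken for a name from the list of things; names that differ only in an ending like _2 or _b are one class to them, and where a whole thing is asked for, a point or a joint stands for the part that bears it (a point fixed in the world has none). Each returns a list of dicts, best first, with "conf" (0 to 1); they miss things now and then, are a little off and sometimes report something else, mostly with a low value. They report only what shows in the picture. A call takes as long as a camera call.
- boxes_of(camera, target): "rect" ([centre column, centre row, width, height] in pixels, round what is visible of it).
The state is a dict: "clock": time; "joint_pos": joint angles; "joint_vel": joint speeds; "tau": joint torques, N m; "eef_pos": TCP position; "tool_rot": TCP orientation; "ft_force": force on the tool from outside, world axes, zero at the start; "ft_torque": the same for the moment, N m; "grip_width": finger opening in m; "grasp_force": force on a finger pad.
Only numpy, scipy, OpenCV 4.12 (cv2) and the standard library are available. Lean on these libraries where they do the work, as an engineer would, in place of code of your own. Each camera call takes 0.05 s, during which the arm holds its last target. There are 200 camera calls.

TASK

One of the three bolts on the shaker's mounting rail is loose. Tap the three bolt heads from above with the fingers, from left to right (as seen from the robot), firmly enough that the loose one drops, then lift the locking flap of that bolt by its thumb tab to more than 45 degrees (about 60 is good) and finish while holding it up, still, for a colleague to get at the bolt; do not let go. Leave the other two flaps shut and do not push the other things on the bench about.

Things in the scene. Friction and masses are not known exactly. Their poses are not given: they have to be found in the camera images.
- rail: grey-painted mounting rail of a bench shaker, fixed to the bench, 70 x 330 x 30 mm; origin on the bench under the middle bolt; y along the rail to its left end, x away from the robot towards the flaps' thumb tabs, z up. The three bolts stand at y = +120 (left), 0 (middle), -120 mm (right), x = 0. The rail is turned by up to 0.25 rad
- head_left (a point): centre of the top face of the left bolt's dark steel hex head, 57 mm above the bench when the bolt stands at full height; head 21 mm across corners, 19 mm tall, sticking up 21 mm out of the ring of its flap. x and y as the rail's
- bolt_left (a joint): how far the left bolt has been pushed down into the rail, m. All start at 0 and look alike. A tight bolt stops a finger at once (under 1 mm at 20 N); the loose one gives way at about 2.5 N, drops 6 mm to its stop and stays down
- flap_left (a joint): opening of the left locking flap, rad: 0 shut (lying flat round its bolt), stop at 1.3. A weak spring (about 0.05 to 0.1 N m) and its weight shut it whenever it is let go
- tab_left (a point): centre of the round thumb tab at the free end of the left flap: an upright bare-steel disc 22 mm in diameter, 12 mm thick along the rail's y (pinch it across these two flat faces from above); shut, it stands at rail x = +44 mm, 52 mm above the bench, its top at 63 mm, over free bench beyond the rail. A 12 mm wide neck joins it to the flap
- hinge_left (a point): hinge of the left flap, on the robot's side of the bolt (rail x = -32 mm, 34 mm above the bench), axis along the rail's y. The tab centre lies 76 mm further out and 18 mm higher than the hinge when shut; opening swings it up and back towards the robot
- head_middle (a point): centre of the top face of the middle bolt's dark steel hex head, 57 mm above the bench when the bolt stands at full height; head 21 mm across corners, 19 mm tall, sticking up 21 mm out of the ring of its flap. x and y as the rail's
- bolt_middle (a joint): how far the middle bolt has been pushed down into the rail, m. All start at 0 and look alike. A tight bolt stops a finger at once (under 1 mm at 20 N); the loose one gives way at about 2.5 N, drops 6 mm to its stop and stays down
- flap_middle (a joint): opening of the middle locking flap, rad: 0 shut (lying flat round its bolt), stop at 1.3. A weak spring (about 0.05 to 0.1 N m) and its weight shut it whenever it is let go
- tab_middle (a point): centre of the round thumb tab at the free end of the middle flap: an upright bare-steel disc 22 mm in diameter, 12 mm thick along the rail's y (pinch it across these two flat faces from above); shut, it stands at rail x = +44 mm, 52 mm above the bench, its top at 63 mm, over free bench beyond the rail. A 12 mm wide neck joins it to the flap
- hinge_middle (a point): hinge of the middle flap, on the robot's side of the bolt (rail x = -32 mm, 34 mm above the bench), axis along the rail's y. The tab centre lies 76 mm further out and 18 mm higher than the hinge when shut; opening swings it up and back towards the robot
- head_right (a point): centre of the top face of the right bolt's dark steel hex head, 57 mm above the bench when the bolt stands at full height; head 21 mm across corners, 19 mm tall, sticking up 21 mm out of the ring of its flap. x and y as the rail's
- bolt_right (a joint): how far the right bolt has been pushed down into the rail, m. All start at 0 and look alike. A tight bolt stops a finger at once (under 1 mm at 20 N); the loose one gives way at about 2.5 N, drops 6 mm to its stop and stays down
- flap_right (a joint): opening of the right locking flap, rad: 0 shut (lying flat round its bolt), stop at 1.3. A weak spring (about 0.05 to 0.1 N m) and its weight shut it whenever it is let go
- tab_right (a point): centre of the round thumb tab at the free end of the right flap: an upright bare-steel disc 22 mm in diameter, 12 mm thick along the rail's y (pinch it across these two flat faces from above); shut, it stands at rail x = +44 mm, 52 mm above the bench, its top at 63 mm, over free bench beyond the rail. A 12 mm wide neck joins it to the flap
- hinge_right (a point): hinge of the right flap, on the robot's side of the bolt (rail x = -32 mm, 34 mm above the bench), axis along the rail's y. The tab centre lies 76 mm further out and 18 mm higher than the hinge when shut; opening swings it up and back towards the robot
- dropper_bottle: small amber narrow-necked bottle, 35 mm wide, 72 mm tall, standing in front of the rail (robot side) between the left and middle bolts; a bystander, origin under its middle
- beaker: small glass beaker, 45 mm wide, 52 mm tall, standing behind the rail between the middle and right tabs; a bystander, origin under its middle
- small_vial: white-capped vial, 12 mm wide, 33 mm tall, in front of the rail between the middle and right bolts; a bystander, origin under its middle
- cap_strip: strip of three small caps, 12 x 40 x 10 mm, behind the rail between the left and middle tabs; a bystander, origin under its middle
- forceps: light-coloured forceps, 126 mm long, lying at the far left; a bystander, origin under its middle
- marker: marker pen, 130 mm long, lying at the far left; a bystander, origin under its middle

How it is judged:
On the way, in this order (a step that is already met when the one before it is completed fails the run):
1. the left bolt's head is tapped with the fingers (more than 1.5 N) (contact force between the fingers and bolt_left above 1.5 N), for 0.02 s.
2. the middle bolt's head is tapped with the fingers (more than 1.5 N) (contact force between the fingers and bolt_middle above 1.5 N), for 0.02 s.
3. the right bolt's head is tapped with the fingers (more than 1.5 N) (contact force between the fingers and bolt_right above 1.5 N), for 0.02 s.
4. the flap of the bolt that dropped is lifted by the fingers past 45 degrees (0.785 rad) (((value of joint bolt_left above 0.0035 m and value of joint flap_left above 0.785 rad and contact force between the fingers and flap_left above 0.2 N) or (value of joint bolt_middle above 0.0035 m and value of joint flap_middle above 0.785 rad and contact force between the fingers and flap_middle above 0.2 N) or (value of joint bolt_right above 0.0035 m and value of joint flap_right above 0.785 rad and contact force between the fingers and flap_right above 0.2 N))), for 0.2 s.
At the end, for the whole second after the job is handed in: The program finishes while the fingers hold the loose bolt's flap open by more than 0.785 rad (45 degrees), still (under 0.15 rad/s) and touched by the fingers with more than 0.2 N; that bolt has dropped by more than 3.5 mm; the other two flaps are shut (under 0.1 rad) (((value of joint bolt_left above 0.0035 m and value of joint flap_left above 0.785 rad and contact force between the fingers and flap_left above 0.2 N and velocity of joint flap_left between -0.15 and 0.15 rad/s and value of joint each of flap_middle, flap_right below 0.1 rad) or (value of joint bolt_middle above 0.0035 m and value of joint flap_middle above 0.785 rad and contact force between the fingers and flap_middle above 0.2 N and velocity of joint flap_middle between -0.15 and 0.15 rad/s and value of joint each of flap_left, flap_right below 0.1 rad) or (value of joint bolt_right above 0.0035 m and value of joint flap_right above 0.785 rad and contact force between the fingers and flap_right above 0.2 N and velocity of joint flap_right between -0.15 and 0.15 rad/s and value of joint each of flap_left, flap_middle below 0.1 rad))); the arm keeps its last pose, push and grip.
It fails at once if a flap is lifted by more than 0.35 rad although its bolt has not dropped by 3.5 mm ((value of joint flap_left above 0.35 rad and value of joint bolt_left below 0.0035 m) or (value of joint flap_middle above 0.35 rad and value of joint bolt_middle below 0.0035 m) or (value of joint flap_right above 0.35 rad and value of joint bolt_right below 0.0035 m)).
It fails at once if a bystander is moved by more than 30 mm (distance of any of dropper_bottle, beaker, small_vial, cap_strip, forceps, marker from where it was at the start of the episode above 0.03 m).
It also fails if it takes over 48 s, if anything falls off the work surface, if the arm or the gripper's body presses on something with over 40 N, if the wrist force passes 120 N, or if a joint passes its speed limit or range.

## Working session

There is one attempt and no reset: what is moved stays moved. The work goes in short steps, Python scripts to look and compute and a tool call to move; the robot and the scene stay as the last step left them, time stands still between calls to the robot, and variables do not carry over. Pictures are saved under pics/ and viewed, at most 10 in all, crops included, and the job is handed in when it is done.

Besides the shell and the picture viewer there is one more tool, called after "Call:" as name(argument=value, ...) on one line, values as JSON. send_rows: Moves the arm, as the interface text tells. Its arguments: {"type":"object","properties":{"motion":{"type":"string"}},"required":["motion"]}

```bash
mkdir -p pics
cat > h.py <<'E'
import numpy as np, cv2
from workcell import bot, vision, workorder, boxes_of
def K(m): 
    return 210/np.tan(np.radians(m['fov_y'])/2)
def ray(cam,u,v,z):
    m=vision.camera_model(cam); f=K(m); T=np.array(m['world_from_camera'])
    d=T[:3,:3]@[(u-m['cx'])/f,(v-m['cy'])/f,1]; o=T[:3,3]
    return o+d*(z-o[2])/d[2]
def proj(cam,p):
    m=vision.camera_model(cam); f=K(m); T=np.linalg.inv(np.array(m['world_from_camera']))
    q=T[:3,:3]@p+T[:3,3]; return np.array([m['cx']+f*q[0]/q[2],m['cy']+f*q[1]/q[2]])
E
python3 - <<'E'
from h import *
o=bot.get_obs(); print({k:np.round(v,3) for k,v in o.items()})
for c in ['top','scene']:
    im=vision.camera(c); cv2.imwrite(f'pics/{c}0.png',im[:,:,::-1])
    m=vision.camera_model(c); print(c,m['fov_y'],m['cx'],m['cy'],np.round(m['world_from_camera'],3).tolist())
    for t in ['head_left','tab_left','rail','dropper_bottle','beaker','small_vial','cap_strip']:
        print(c,t,[(np.round(b['rect']).tolist(),round(b['conf'],2)) for b in boxes_of(c,t)][:4])
E
```

```text
{'clock': np.float64(0.0), 'joint_pos': array([ 1.227,  0.241,  0.004,  1.335, -0.   ,  1.571]), 'joint_vel': array([ 0.001,  0.002,  0.001, -0.   ,  0.002,  0.   ]), 'tau': array([ 1.0000e-03, -3.7232e+01,  2.5241e+01,  1.7000e-02,  0.0000e+00,
        0.0000e+00]), 'eef_pos': array([0.168, 0.47 , 0.192]), 'tool_rot': array([ 0.171,  0.985, -0.001, -0.   ]), 'ft_force': array([ 0.163,  0.495, -0.322]), 'ft_torque': array([ 0.033, -0.001,  0.007]), 'grasp_force': np.float64(0.0), 'grip_width': np.float64(0.086)}
top 51.393465729371336 273.67513420644764 209.1954676585923 [[0.005, -0.984, 0.176, 0.351], [-0.999, -0.011, -0.033, 0.152], [0.035, -0.176, -0.984, 1.13], [0.0, 0.0, 0.0, 1.0]]
top head_left [([286.0, 234.0, 8.0, 11.0], 0.51), ([333.0, 222.0, 14.0, 35.0], 0.16)]
top tab_left [([286.0, 232.0, 18.0, 38.0], 0.65)]
top rail [([332.0, 228.0, 131.0, 59.0], 0.8)]
top dropper_bottle [([330.0, 229.0, 127.0, 61.0], 0.75), ([330.0, 226.0, 20.0, 37.0], 0.48), ([311.0, 266.0, 17.0, 14.0], 0.43)]
top beaker [([345.0, 181.0, 18.0, 24.0], 0.65)]
top small_vial []
top cap_strip [([282.0, 232.0, 15.0, 40.0], 0.7)]
scene 50.63612520754331 279.27076299684165 206.35402670761604 [[0.764, -0.381, 0.52, 0.015], [-0.645, -0.443, 0.623, -0.496], [-0.006, -0.812, -0.584, 0.655], [0.0, 0.0, 0.0, 1.0]]
scene head_left [([275.0, 236.0, 3.0, 12.0], 0.59)]
scene tab_left [([374.0, 287.0, 32.0, 43.0], 0.61), ([274.0, 235.0, 35.0, 31.0], 0.54), ([170.0, 193.0, 38.0, 14.0], 0.46), ([370.0, 288.0, 9.0, 15.0], 0.23)]
scene rail [([321.0, 274.0, 155.0, 110.0], 0.84)]
scene dropper_bottle [([266.0, 274.0, 17.0, 34.0], 0.69), ([319.0, 258.0, 32.0, 38.0], 0.46)]
scene beaker [([373.0, 250.0, 20.0, 30.0], 0.6)]
scene small_vial [([312.0, 312.0, 12.0, 19.0], 0.46), ([318.0, 260.0, 9.0, 15.0], 0.35)]
scene cap_strip [([322.0, 236.0, 12.0, 4.0], 0.64), ([267.0, 273.0, 17.0, 36.0], 0.32)]
```

Run:
```python
import cv2,numpy as np
a=cv2.imread('pics/top0.png')[150:300,240:440]; b=cv2.imread('pics/scene0.png')[200:350,220:420]
cv2.imwrite('pics/top0c.png',cv2.resize(a,None,fx=4,fy=4,interpolation=cv2.INTER_CUBIC))
cv2.imwrite('pics/sc0c.png',cv2.resize(b,None,fx=4,fy=4,interpolation=cv2.INTER_CUBIC))
```

```text
(no output)
```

View pics/top0c.png

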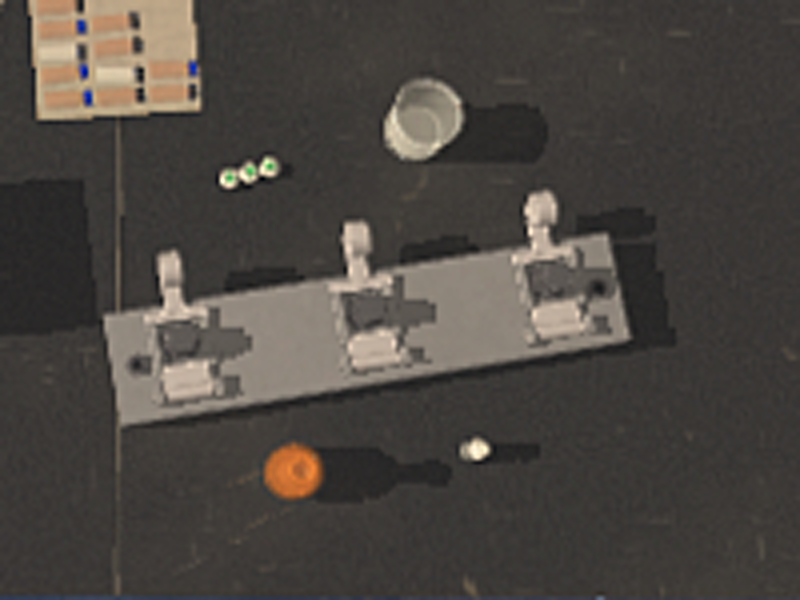

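View pics/sc0c.png

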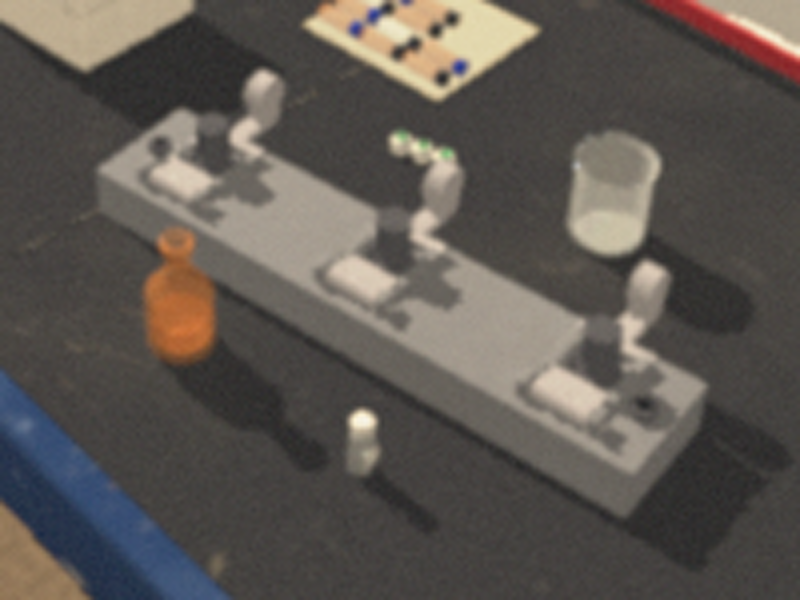

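Both views show the rail, with three bolts, their tabs beyond the rail, the bottle between left and middle on the near side, and the vial between middle and right. In the top crop the heads are near (180,338), (365,308) and (548,278). In the scene crop they are near (213,125), (396,217) and (602,326), with tabs at (263,98), (442,190) and (649,290).

```bash
cat >> h.py <<'E'
def railw(q,p):
    c,s=np.cos(q[2]),np.sin(q[2]); p=np.asarray(p)
    return np.array([q[0]+c*p[0]-s*p[1],q[1]+s*p[0]+c*p[1],p[2]])
E
python3 - <<'E'
from h import *
from scipy.optimize import least_squares
top={(104,316):(.035,.165,.03),(608,234):(.035,-.165,.03),(632,338):(-.035,-.165,.03),(180,336):(0,.12,.057),(365,306):(0,0,.057),(548,276):(0,-.12,.057)}
sc={(97,172):(-.035,.165,.03),(182,108):(.035,.165,.03),(708,385):(.035,-.165,.03),(635,474):(-.035,-.165,.03),
(213,125):(0,.12,.057),(396,217):(0,0,.057),(602,326):(0,-.12,.057),(263,98):(.044,.12,.052),(442,190):(.044,0,.052),(649,290):(.044,-.12,.052)}
obs=[('top',np.array([240+(u+.5)/4-.5,150+(v+.5)/4-.5]),p) for (u,v),p in top.items()]+[('scene',np.array([220+(u+.5)/4-.5,200+(v+.5)/4-.5]),p) for (u,v),p in sc.items()]
# note rail local origin x: assume rail box centred at x=d unknown
def fun(q,which=('top','scene')):
    r=[]
    for c,uv,p in obs:
        if c in which:
            p=np.array(p); 
            if p[2]==.03: p[0]+=q[3]
            r+=list(proj(c,railw(q,p))-uv)
    return r
for w in (('top',),('scene',),('top','scene')):
    s=least_squares(fun,[.4,.05,.15,0],args=(w,),loss='soft_l1'); print(w,np.round(s.x,4)); print(np.round(s.fun,1))
q=s.x
for n,y in (('L',.12),('M',0),('R',-.12)): print(n,'head',np.round(railw(q,(0,y,.057)),4),'tab',np.round(railw(q,(.044,y,.052)),4))
m=vision.camera_model('wrist');print(m['fov_y'],np.round(m['hand_eye'],3).tolist())
E
```

```text
('top',) [ 0.5019 -0.0298  0.1728 -0.011 ]
[-0.6  0.  -0.7 -0.1 -0.9  0.5  0.1  0.1  1.2 -0.2  2.1 -0.4]
('scene',) [ 0.4999 -0.0354  0.1758 -0.0088]
[-0.1 -0.4 -0.1  0.   0.4 -0.1 -0.   0.4 -0.4  0.1 -0.6  1.   0.4  1.3
  0.  -1.1  0.2 -1.5  0.  -0.6]
('top', 'scene') [ 0.5013 -0.0336  0.1743 -0.0098]
[ 0.8 -0.1  0.6 -0.3  0.5  0.2  1.7  0.5  2.7  0.1  3.7 -0.2 -0.3 -0.9
 -0.3 -0.4 -0.2 -0.5 -0.7 -0.2 -0.4 -0.6 -0.7  0.2  0.1  0.5  0.1 -1.8
  0.2 -2.2 -0.2 -1.4]
L head [0.4805 0.0845 0.057 ] tab [0.5238 0.0922 0.052 ]
M head [ 0.5013 -0.0336  0.057 ] tab [ 0.5446 -0.026   0.052 ]
R head [ 0.5221 -0.1518  0.057 ] tab [ 0.5655 -0.1442  0.052 ]
58.90757785497978 [[-0.001, -0.961, -0.276, 0.07], [1.0, -0.0, -0.0, -0.0], [0.0, -0.276, 0.961, -0.181], [0.0, 0.0, 0.0, 1.0]]
```

Call:
send_rows(motion="1 -4 -3.2 0 -0.1;1 -8 -6.4 0 -0.2;1 -12 -9.6 0 -0.3;1 -16 -12.8 0 -0.4;1 -20 -16 0 -0.52")

```text
clock: 1.3
eef_pos: [0.2982, 0.26, 0.1929]
tool_rot: [-0.085, 0.996, 0.0, 0.0]
ft_force: [1.6, 0.1, 0.7]
grip_width: 0.0123
grasp_force: 0.0
```

Call:
send_rows(motion="1 -2 -4.6 0 0;1 -4 -9.2 0 0;1 -6 -13.8 0 0;1 -8 -18.4 0 0;1 -10 -23 0 0")

```text
clock: 1.8
eef_pos: [0.4346, 0.0502, 0.1931]
tool_rot: [-0.082, 0.997, 0.0, 0.001]
ft_force: [1.2, 1.4, 0.8]
grip_width: 0.0001
grasp_force: 0.0
```

Call:
send_rows(motion="1 -1.2 -4.6 0 0;1 -1.2 -4.6 0 0;1 -1.2 -4.6 0 0")

```text
clock: 2.1
eef_pos: [0.453, 0.0077, 0.1925]
tool_rot: [-0.081, 0.997, 0.0, -0.0]
ft_force: [0.4, -0.1, -0.3]
grip_width: -0.0001
grasp_force: 0.0
```

Run:
```python
from h import *
o=bot.get_obs(); print(o['eef_pos'],o['tool_rot'],o['ft_force'],o['joint_vel'])
np.save('o1.npy',np.r_[o['eef_pos'],o['tool_rot']])
im=vision.camera('wrist'); cv2.imwrite('pics/w1.png',im[:,:,::-1])
```

```text
[0.45297069 0.00773203 0.19245912] [-8.09783032e-02  9.96715752e-01  2.52989567e-04 -4.00679975e-04] [ 0.42766551 -0.07574069 -0.33222083] [ 0.05283751 -0.016212   -0.01750188  0.00217638  0.00404025  0.00238733]
```

View pics/w1.png

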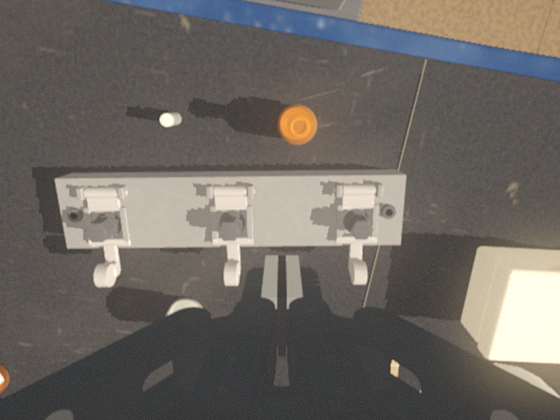

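Wrist view: the rail lies level in the picture, with heads near (101,224), (231,222) and (358,220) for right, middle and left. The tabs are at (105,273), (232,273) and (359,271). I'll zoom in to refine the fit.

Run:
```python
import cv2,numpy as np
a=cv2.imread('pics/w1.png')
t=[cv2.resize(a[170:300,x:x+120],None,fx=4,fy=4,interpolation=cv2.INTER_CUBIC) for x in (50,175,300)]
t=[cv2.convertScaleAbs(i,alpha=1.6) for i in t]
o=np.vstack([np.hstack([i[:,:264*1] if 0 else i for i in t])]); 
o=cv2.resize(o,(800,int(o.shape[0]*800/o.shape[1]))); print(o.shape)
cv2.imwrite('pics/w1c.png',o)
```

```text
(288, 800, 3)
```

View pics/w1c.png

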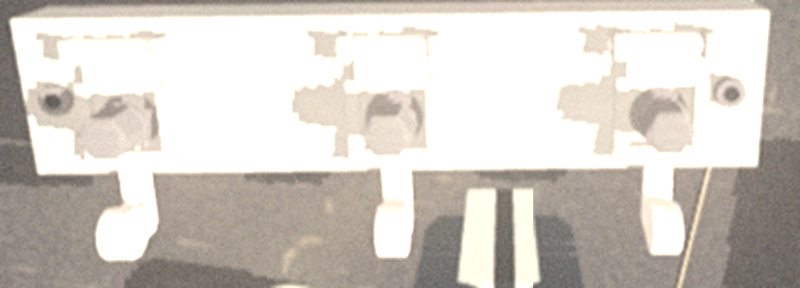

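```bash
cat >> h.py <<'E'
from scipy.spatial.transform import Rotation as Ro
def wproj(o,p):
    m=vision.camera_model('wrist'); f=K(m); H=np.array(m['hand_eye']); T=np.eye(4); T[:3,:3]=Ro.from_quat(o[3:]).as_matrix(); T[:3,3]=o[:3]
    q=np.linalg.inv(T@H)@np.r_[p,1]; return np.array([m['cx']+f*q[0]/q[2],m['cy']+f*q[1]/q[2]])
E
python3 - <<'E'
from h import *
from scipy.optimize import least_squares
o=np.load('o1.npy')
obs=[((102.2,229),(0,-.12,.057)),((231.4,229.4),(0,0,.057)),((362.4,229),(0,.12,.057)),((68,247.4),(.035,-.165,.03)),((400.7,243.8),(.035,.165,.03)),((406.5,174.5),(-.035,.165,.03)),((55.4,178.1),(-.035,-.165,.03)),
((105,274.4),(.044,-.12,.052)),((232.3,272.6),(.044,0,.052)),((359,272.6),(.044,.12,.052))]
def fun(q):
    r=[]
    for uv,p in obs:
        p=np.array(p)
        if p[2]==.03:p[0]+=q[3]
        r+=list(wproj(o,railw(q,p))-uv)
    return r
s=least_squares(fun,[.5,-.03,.17,-.009],loss='soft_l1');q=s.x;print(np.round(q,4));print(np.round(s.fun,1))
for n,y in (('L',.12),('M',0),('R',-.12)): print(n,'head',np.round(railw(q,(0,y,.057)),4),'tab',np.round(railw(q,(.044,y,.052)),4))
E
```

```text
[ 0.5003 -0.0321  0.1707 -0.0092]
[-5.9  2.4 -1.9  0.8  0.4  0.  -0.3 -0.   0.6  0.6  0.7  0.  -0.2 -0.4
  0.6 -0.8  0.1 -0.1  0.3 -1.2]
L head [0.4799 0.0861 0.057 ] tab [0.5232 0.0936 0.052 ]
M head [ 0.5003 -0.0321  0.057 ] tab [ 0.5436 -0.0246  0.052 ]
R head [ 0.5207 -0.1504  0.057 ] tab [ 0.564  -0.1429  0.052 ]
```

Call:
send_rows(motion="1 -1.7 4 0 0;1 -3.4 8.1 2 0;1 -3.4 8.1 6 0;1 -3.4 8.1 10 0;1 -3.4 8.1 11.5 0")

```text
clock: 2.65
eef_pos: [0.4691, 0.0962, 0.0742]
tool_rot: [-0.085, 0.996, -0.0, -0.003]
ft_force: [-1.0, 1.0, -0.2]
grip_width: 0.0
grasp_force: 0.0
```

Call:
send_rows(motion="1 0 0 0 0;1 0 0 0 0")

```text
clock: 2.85
eef_pos: [0.473, 0.0956, 0.0784]
tool_rot: [-0.084, 0.996, 0.0, 0.0]
ft_force: [0.4, 1.0, -0.1]
grip_width: 0.0004
grasp_force: 0.0
```

Call:
send_rows(motion="1 -0.5 -1.1 0 0;1 -0.5 -1.1 0.5 0;1 -0.5 -1.1 1 0;1 -0.5 -1.1 1.5 0;1 -0.5 -1.1 1.5 0")

```text
clock: 3.35
eef_pos: [0.4791, 0.0839, 0.0619]
tool_rot: [-0.082, 0.997, -0.0, -0.001]
ft_force: [-0.5, -0.1, -1.5]
grip_width: 0.0001
grasp_force: 0.0
```

Call:
send_rows(motion="1 0 0.1 0.2 0;1 0 0.1 0.4 0;1 0 0.1 0.5 0;1 0 0.1 0.6 0;1 0 0.1 0.6 0")

```text
clock: 3.85
eef_pos: [0.4797, 0.0852, 0.0566]
tool_rot: [-0.083, 0.997, -0.0, -0.0]
ft_force: [-0.1, -0.2, -0.2]
grip_width: 0.0003
grasp_force: 0.0
```

Call:
send_rows(motion="1 0 0 0.1 0;1 0 0 0.2 0;1 0 0 0.3 0;1 0 0 0.3 0")

```text
clock: 4.25
eef_pos: [0.4797, 0.0852, 0.0536]
tool_rot: [-0.083, 0.997, -0.0, -0.0]
ft_force: [-0.5, -0.3, 0.7]
grip_width: 0.0001
grasp_force: 0.0
```

Call:
send_rows(motion="1 0 0 0.1 0;1 0 0 0.2 0;1 0 0 0.3 0;1 0 0 0.3 0")

```text
clock: 4.65
eef_pos: [0.4797, 0.0851, 0.0505]
tool_rot: [-0.083, 0.997, -0.0, -0.0]
ft_force: [-0.1, 0.4, -0.5]
grip_width: 0.0001
grasp_force: 0.0
```

Run:
```python
from h import *
a=vision.camera('scene')[180:300,230:390,::-1]; cv2.imwrite('pics/s2.png',cv2.resize(a,None,fx=5,fy=5,interpolation=cv2.INTER_CUBIC))
print(bot.get_obs()['ft_force'])
```

```text
[-0.89866278  0.80798221 -0.46754182]
```

View pics/s2.png

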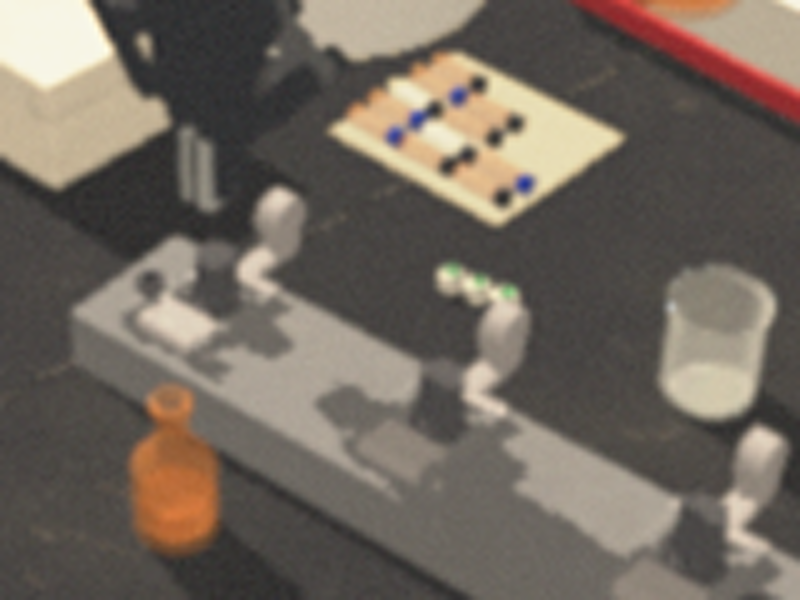

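The fingertips sit at crop (203,208), visibly above or behind the left head's top at (215,250), so they are not touching yet. I'll check where the tips should appear in each camera.

Run:
```python
from h import *
o=np.load('o1.npy')
for z in (0,-.01,-.02,-.03):
    R=Ro.from_quat(o[3:]).as_matrix()
    print(z,[np.round(wproj(o,o[:3]+R@[x,0,z]),1).tolist() for x in (-.011,0,.011)])
print(np.round(proj('scene',np.array([.4797,.0851,.0505])),1), np.round(proj('scene',np.array([.4797,.0851,.065])),1),ray('scene',270.5,222,.0505),ray('scene',270.5,222,.06))
im=vision.camera('wrist'); cv2.imwrite('pics/w2.png',im[100:400,130:430,::-1].repeat(2,0).repeat(2,1))
ob=bot.get_obs(); np.save('o2.npy',np.r_[ob['eef_pos'],ob['tool_rot']]);print(ob['eef_pos'])
```

```text
0 [[281.9, 262.4], [281.8, 242.9], [281.8, 222.8]]
-0.01 [[281.9, 270.7], [281.9, 250.3], [281.9, 229.2]]
-0.02 [[281.9, 279.8], [281.9, 258.4], [281.9, 236.4]]
-0.03 [[281.9, 290.0], [281.9, 267.6], [281.9, 244.3]]
[272.1 232.6] [272.  227.3] [0.50071373 0.11626447 0.0505    ] [0.49308753 0.1066559  0.06      ]
[0.47979627 0.08517566 0.05070178]
```

View pics/w2.png

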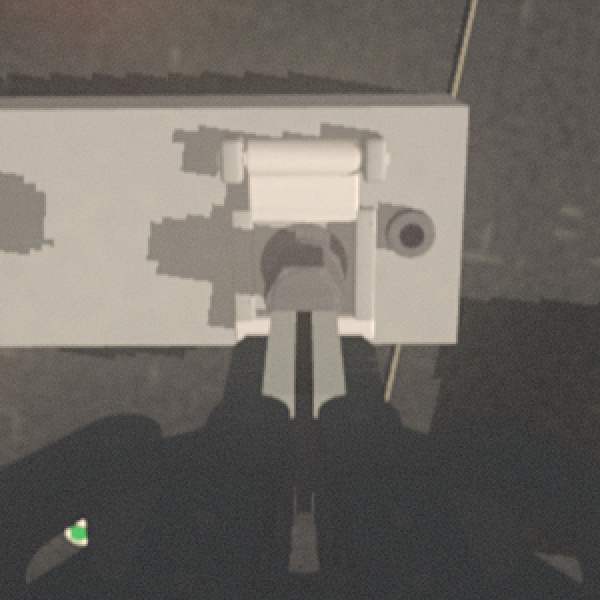

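Both views put the real fingertips about 25–30 mm short of the reported TCP. I'll keep descending and watch the force.

Call:
send_rows(motion="1 0 0 0.2 0;1 0 0 0.4 0;1 0 0 0.6 0;1 0 0 0.8 0;1 0 0 1.0 0")

```text
clock: 5.25
eef_pos: [0.4797, 0.0851, 0.0405]
tool_rot: [-0.083, 0.997, -0.0, -0.0]
ft_force: [-0.2, 0.2, 0.2]
grip_width: -0.0002
grasp_force: 0.0
```

Call:
send_rows(motion="1 0 0 0.1 0;1 0 0 0.2 0;1 0 0 0.3 0;1 0 0 0.4 0;1 0 0 0.5 0")

```text
clock: 5.75
eef_pos: [0.4798, 0.0852, 0.0357]
tool_rot: [-0.083, 0.997, 0.0, 0.0]
ft_force: [-0.2, 0.1, -0.4]
grip_width: -0.0001
grasp_force: 0.0
```

Call:
send_rows(motion="1 0 0 0.1 0;1 0 0 0.2 0;1 0 0 0.3 0;1 0 0 0.4 0")

```text
clock: 6.15
eef_pos: [0.4798, 0.0852, 0.0316]
tool_rot: [-0.083, 0.997, -0.0, -0.0]
ft_force: [0.8, 1.2, 0.5]
grip_width: 0.0001
grasp_force: 0.0
```

Call:
send_rows(motion="1 0 0 0.1 0;1 0 0 0.2 0;1 0 0 0.3 0;1 0 0 0.3 0")

```text
clock: 6.55
eef_pos: [0.4797, 0.0851, 0.0285]
tool_rot: [-0.083, 0.997, -0.0, -0.0]
ft_force: [0.3, -0.2, 0.5]
grip_width: 0.0002
grasp_force: 0.0
```

Run:
```python
from h import *
a=vision.camera('scene')[180:260,240:320,::-1]; b=vision.camera('wrist')[180:310,215:345,::-1]
f=lambda i:cv2.convertScaleAbs(cv2.resize(i,(400,400),interpolation=cv2.INTER_CUBIC),alpha=1.7)
cv2.imwrite('pics/sw3.png',np.hstack([f(a),f(b)]))
```

```text
(no output)
```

View pics/sw3.png

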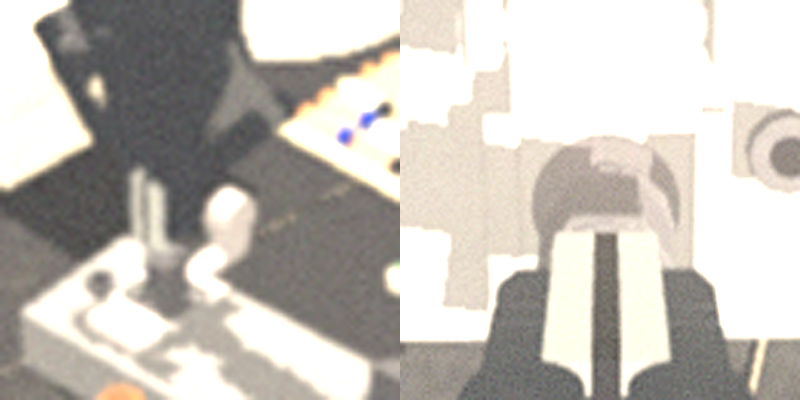

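The tips now overlap the head's top in both crops, with a few mm left to go. I'll continue down.

Call:
send_rows(motion="1 0 0 0.1 0;1 0 0 0.2 0;1 0 0 0.3 0;1 0 0 0.3 0")

```text
clock: 7.05
eef_pos: [0.4796, 0.0851, 0.0255]
tool_rot: [-0.083, 0.997, -0.0, -0.0]
ft_force: [0.5, 0.5, 0.7]
grip_width: 0.0002
grasp_force: 0.0
```

Call:
send_rows(motion="1 0 0 0.1 0;1 0 0 0.2 0;1 0 0 0.2 0")

```text
clock: 7.35
eef_pos: [0.4796, 0.0851, 0.0235]
tool_rot: [-0.083, 0.997, -0.0, -0.0]
ft_force: [-0.2, -0.4, 0.0]
grip_width: 0.0001
grasp_force: 0.0
```

Call:
send_rows(motion="1 0 0 0.1 0;1 0 0 0.2 0;1 0 0 0.2 0")

```text
clock: 7.65
eef_pos: [0.4796, 0.0851, 0.0215]
tool_rot: [-0.083, 0.997, -0.0, -0.0]
ft_force: [-0.5, 1.0, -0.4]
grip_width: -0.0
grasp_force: 0.0
```

Call:
send_rows(motion="1 0 0 0.1 0;1 0 0 0.2 0;1 0 0 0.2 0")

```text
clock: 7.95
eef_pos: [0.4797, 0.0852, 0.0195]
tool_rot: [-0.083, 0.997, 0.0, -0.0]
ft_force: [0.7, -0.2, -0.0]
grip_width: 0.0
grasp_force: 0.0
```

Run:
```python
from h import *
a=vision.camera('scene')[205:255,250:300,::-1]; b=vision.camera('wrist')[180:310,215:345,::-1]
print(bot.get_obs()['tau'].round(1))
f=lambda i:cv2.convertScaleAbs(cv2.resize(i,(400,400),interpolation=cv2.INTER_CUBIC),alpha=1.5)
cv2.imwrite('pics/sw4.png',np.hstack([f(a),f(b)]))
```

```text
[ -0.  -38.4  20.5   0.   -0.    0. ]
```

View pics/sw4.png

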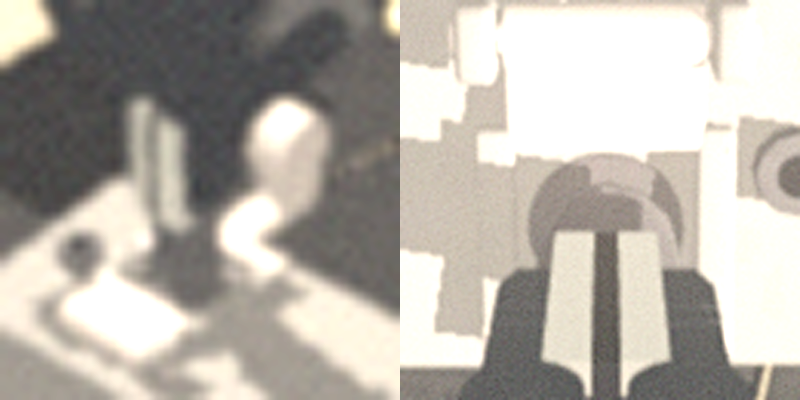

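Call:
send_rows(motion="1 0 0 0.1 0;1 0 0 0.2 0;1 0 0 0.2 0")

```text
clock: 8.35
eef_pos: [0.48, 0.0852, 0.0178]
tool_rot: [-0.083, 0.997, 0.0, 0.0]
ft_force: [-0.0, -0.5, 0.7]
grip_width: -0.0002
grasp_force: 0.3
```

Run:
```python
from h import *
F=[]
for i in range(6): vision.camera('top'); o=bot.get_obs(); F.append(o['ft_force'])
print(np.mean(F,0),np.std(F,0),o['eef_pos'])
```

```text
[ 0.64060502 -0.01932308  0.81005163] [0.55173637 0.35355781 0.27691873] [0.47997993 0.08519567 0.01775617]
```

Call:
send_rows(motion="1 0 0 0.1 0;1 0 0 0.1 0")

```text
clock: 8.85
eef_pos: [0.48, 0.0852, 0.0167]
tool_rot: [-0.083, 0.997, 0.0, 0.0]
ft_force: [-0.2, 0.6, 0.5]
grip_width: -0.0003
grasp_force: 0.5
```

Call:
send_rows(motion="1 0 0 0.1 0;1 0 0 0.1 0")

```text
clock: 9.05
eef_pos: [0.48, 0.0852, 0.0157]
tool_rot: [-0.083, 0.997, 0.0, 0.0]
ft_force: [1.4, 0.2, 0.6]
grip_width: 0.0003
grasp_force: 0.4
```

Call:
send_rows(motion="1 0 0 0.1 0;1 0 0 0.1 0")

```text
clock: 9.25
eef_pos: [0.4799, 0.0852, 0.0146]
tool_rot: [-0.083, 0.997, 0.0, 0.0]
ft_force: [0.3, 0.5, 0.7]
grip_width: 0.0004
grasp_force: 0.4
```

Call:
send_rows(motion="1 0 0 0.1 0;1 0 0 0.1 0")

```text
clock: 9.45
eef_pos: [0.4799, 0.0852, 0.0136]
tool_rot: [-0.083, 0.997, -0.0, 0.0]
ft_force: [-0.2, -0.2, 0.7]
grip_width: 0.0002
grasp_force: 0.4
```

Call:
send_rows(motion="1 0 0 0.1 0;1 0 0 0.1 0")

```text
clock: 9.65
eef_pos: [0.4799, 0.0852, 0.013]
tool_rot: [-0.083, 0.997, 0.0, 0.0]
ft_force: [-0.3, -0.2, 4.6]
grip_width: 0.0001
grasp_force: 2.0
```

The finger met light drag from reported z = 0.018 and a hard stop at 0.013. That fits the left bolt giving way and dropping, with the real tip about 38 mm above the reported TCP. Next I'll tap the middle bolt.

Call:
send_rows(motion="1 0 0 -3.5 0;1 0 -4 -3.5 0;1 0 -8 -3.5 0;1 0 -12 -3.5 0;1 0 -12 -3 0")

```text
clock: 10.15
eef_pos: [0.5005, -0.0373, 0.0429]
tool_rot: [-0.08, 0.997, -0.001, 0.001]
ft_force: [0.9, 0.9, -1.0]
grip_width: 0.0001
grasp_force: 0.0
```

Call:
send_rows(motion="1 0 0 0.5 0;1 0 0 1 0;1 0 0 1.5 0;1 0 0 1.7 0;1 0 0 1.7 0")

```text
clock: 10.65
eef_pos: [0.499, -0.0324, 0.0252]
tool_rot: [-0.083, 0.997, 0.0, -0.001]
ft_force: [0.0, -0.2, 0.6]
grip_width: 0.0001
grasp_force: 0.0
```

Call:
send_rows(motion="1 0 0 0.2 0;1 0 0 0.4 0;1 0 0 0.5 0;1 0 0 0.6 0;1 0 0 0.6 0")

```text
clock: 11.15
eef_pos: [0.4995, -0.0332, 0.0196]
tool_rot: [-0.083, 0.997, -0.0, -0.0]
ft_force: [0.1, 0.1, -0.8]
grip_width: -0.0
grasp_force: 0.0
```

Call:
send_rows(motion="1 0 0 0.1 0;1 0 0 0.2 0;1 0 0 0.2 0")

```text
clock: 11.45
eef_pos: [0.4997, -0.0333, 0.0187]
tool_rot: [-0.083, 0.997, -0.0, 0.0]
ft_force: [-2.7, 0.2, 6.7]
grip_width: 0.0002
grasp_force: 3.4
```

The middle bolt is tight: a firm stop at 0.0187 with 6.7 N. Now the right bolt.

Call:
send_rows(motion="1 0 0 -3 0;1 0 -4 -3 0;1 0 -8 -3 0;1 0 -12 -3 0;1 0 -12 -2.5 0")

```text
clock: 11.95
eef_pos: [0.5213, -0.1563, 0.0436]
tool_rot: [-0.08, 0.997, -0.002, 0.002]
ft_force: [-0.7, 0.5, -0.6]
grip_width: -0.0002
grasp_force: 0.0
```

Call:
send_rows(motion="1 0 0 0.5 0;1 0 0 1 0;1 0 0 1.5 0;1 0 0 1.8 0;1 0 0 2 0")

```text
clock: 12.45
eef_pos: [0.519, -0.1506, 0.0222]
tool_rot: [-0.083, 0.997, 0.0, -0.0]
ft_force: [-0.1, -0.2, 0.5]
grip_width: 0.0001
grasp_force: 0.0
```

Call:
send_rows(motion="1 0 0 0.1 0;1 0 0 0.2 0;1 0 0 0.3 0;1 0 0 0.3 0")

```text
clock: 12.85
eef_pos: [0.5193, -0.1516, 0.0197]
tool_rot: [-0.083, 0.997, -0.0, 0.0]
ft_force: [-0.3, 0.7, -1.2]
grip_width: 0.0002
grasp_force: 0.0
```

Call:
send_rows(motion="1 0 0 0.1 0;1 0 0 0.2 0;1 0 0 0.2 0")

```text
clock: 13.15
eef_pos: [0.5196, -0.1517, 0.0187]
tool_rot: [-0.083, 0.997, -0.0, 0.0]
ft_force: [-1.5, 0.4, 5.6]
grip_width: -0.0
grasp_force: 2.9
```

All three bolts are tapped, and the left one is loose. Next I'll move above the left tab and open the fingers halfway.

Call:
send_rows(motion="1 0 0 -4 0;1 -0.9 4.8 -4 0;1 -1.8 9.6 -4 0;1 -2.6 14.4 -4 0;1 -3.5 19.2 -4 0")

```text
clock: 13.65
eef_pos: [0.5221, 0.0451, 0.058]
tool_rot: [-0.082, 0.997, 0.0, 0.0]
ft_force: [0.7, -0.0, 0.0]
grip_width: -0.0
grasp_force: 0.0
```

Call:
send_rows(motion="0 -0.9 4.8 0 0;0 -0.9 4.8 0 0;0 -0.9 4.8 0 0;0 -0.9 4.8 0 0;0 -0.9 4.8 0 0")

```text
clock: 14.15
eef_pos: [0.5232, 0.0909, 0.0576]
tool_rot: [-0.081, 0.997, -0.0, -0.0]
ft_force: [1.1, -0.5, 0.3]
grip_width: 0.0425
grasp_force: 0.0
```

Run:
```python
from h import *
o=bot.get_obs(); p=np.r_[o['eef_pos'],o['tool_rot']]; b=vision.camera('wrist')[:,:,::-1].copy()
print(p.round(4),o['grip_width'])
q=(.5006,-.033,.1715)
for P in [(.044,.12,.063),(.044,.12,.052),(0,.12,.051)]: print(P,wproj(p,railw(q,P)))
cv2.imwrite('pics/w5.png',cv2.convertScaleAbs(b[120:360,120:440].repeat(2,0).repeat(2,1),alpha=1.2))
d=np.array([.5235,.0929])-p[:2]; R=Ro.from_quat(p[3:]).as_matrix(); print('tool dxy cm',(R.T@np.r_[d,0]*100).round(2))
```

```text
[ 5.232e-01  9.090e-02  5.760e-02 -8.140e-02  9.967e-01 -1.000e-04
 -2.000e-04] 0.04252476339017606
(0.044, 0.12, 0.063) [285.29114355 247.89976532]
(0.044, 0.12, 0.052) [285.09491268 240.16887819]
(0, 0.12, 0.051) [284.52141653 157.75598648]
tool dxy cm [-0.07  0.19 -0.  ]
```

View pics/w5.png

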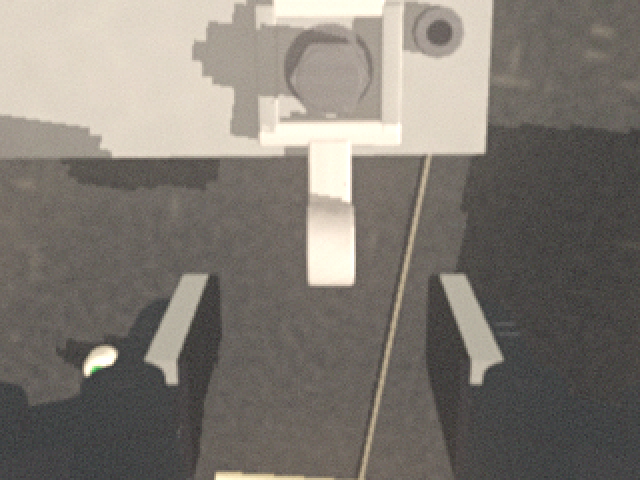

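The left tab sits at crop (331,245) between the open fingers. The needed correction is +0.19 cm in tool y, which agrees with the fit. I'll lower the fingers around it.

Call:
send_rows(motion="0 -0.1 0.2 0.5 0;0 -0.1 0.2 1.5 0;0 -0.1 0.2 2.5 0;0 -0.1 0.2 3.5 0;0 -0.1 0.2 4 0")

```text
clock: 14.7
eef_pos: [0.5226, 0.0942, 0.0159]
tool_rot: [-0.083, 0.997, -0.0, -0.001]
ft_force: [-0.2, -0.1, 0.0]
grip_width: 0.0427
grasp_force: 0.0
```

Call:
send_rows(motion="0 0 0 0.4 0;0 0 0 0.8 0;0 0 0 1.1 0;0 0 0 1.1 0")

```text
clock: 15.1
eef_pos: [0.5237, 0.0946, 0.0064]
tool_rot: [-0.083, 0.997, -0.0, -0.0]
ft_force: [0.7, 0.2, 0.5]
grip_width: 0.0427
grasp_force: 0.0
```

Call:
send_rows(motion="0 0 -0.15 0 0;1 0 -0.15 0 0;1 0 -0.15 0 0;1 0 -0.15 0 0;1 0 -0.15 0 0")

```text
clock: 15.6
eef_pos: [0.5244, 0.0929, 0.0071]
tool_rot: [-0.083, 0.997, -0.0, 0.0]
ft_force: [1.2, -0.9, 2.4]
grip_width: 0.0105
grasp_force: 61.8
```

Call:
send_rows(motion="1 0 0 0 0;1 0 0 0 0;1 0 0 0 0")

```text
clock: 15.9
eef_pos: [0.5244, 0.0929, 0.007]
tool_rot: [-0.083, 0.997, -0.0, 0.0]
ft_force: [-0.2, -1.6, 4.3]
grip_width: 0.0096
grasp_force: 61.9
```

Call:
send_rows(motion="1 0.1 0 -0.4 0;1 0.2 0 -0.75 0;1 0.35 0 -1.1 0;1 0.5 0 -1.45 0;1 0.7 0 -1.8 0")

```text
clock: 16.4
eef_pos: [0.5151, 0.0913, 0.0238]
tool_rot: [-0.082, 0.997, -0.0, -0.002]
ft_force: [-0.2, -3.1, -10.6]
grip_width: 0.0104
grasp_force: 58.4
```

Call:
send_rows(motion="1 0.2 0 -0.35 0;1 0.4 0 -0.7 0;1 0.75 0 -1.15 0;1 1.1 0 -1.6 0;1 1.5 0 -2 0")

```text
clock: 16.9
eef_pos: [0.4992, 0.0886, 0.0434]
tool_rot: [-0.082, 0.997, -0.001, -0.003]
ft_force: [-3.3, -4.6, -15.1]
grip_width: 0.0099
grasp_force: 58.3
```

Call:
send_rows(motion="1 0.45 0 -0.4 0;1 0.9 0 -0.75 0;1 1.4 0 -1.05 0;1 1.9 0 -1.35 0;1 2.4 0 -1.6 0")

```text
clock: 17.4
eef_pos: [0.4767, 0.0847, 0.0596]
tool_rot: [-0.082, 0.997, -0.001, -0.002]
ft_force: [-1.0, -5.1, -19.6]
grip_width: 0.0098
grasp_force: 58.6
```

Call:
send_rows(motion="1 0.5 0 -0.2 0;1 0.8 0 -0.3 0;1 1.1 0 -0.35 0;1 1.1 0 -0.35 0;1 1.1 0 -0.35 0")

```text
clock: 17.9
eef_pos: [0.4676, 0.0831, 0.0637]
tool_rot: [-0.082, 0.997, -0.001, -0.0]
ft_force: [0.6, -3.9, -21.7]
grip_width: 0.0097
grasp_force: 58.3
```

Run:
```python
from h import *
a=vision.camera('scene')[170:320,210:410,::-1]; o=bot.get_obs(); print(o['eef_pos'],o['ft_force'],o['grasp_force'],o['grip_width'],o['joint_vel'].round(3))
cv2.imwrite('pics/s6.png',cv2.convertScaleAbs(cv2.resize(a,None,fx=4,fy=4,interpolation=cv2.INTER_CUBIC),alpha=1.4))
```

```text
[0.46759065 0.08314515 0.06368579] [  0.04596127  -5.19819489 -22.38592437] 58.25392663478851 0.009535163053656126 [ 0.001  0.001  0.001 -0.     0.002 -0.001]
```

View pics/s6.png

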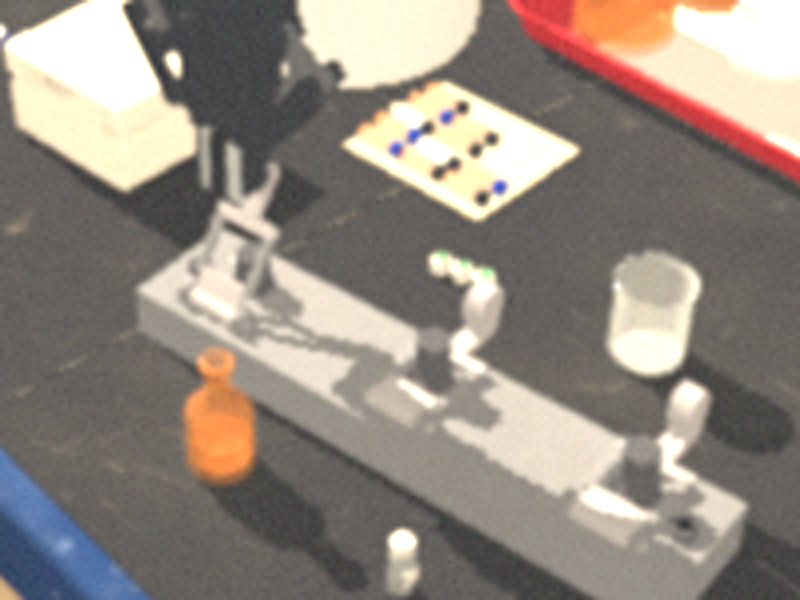

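The scene crop shows the left flap standing at about 60° in the fingers (frame at (240,235)). The other two flaps are shut and the bystanders are in place. The arm is still and the grip is 58 N, so I'm handing in.

Run:
```python
from h import *
print(workorder.job_done())
```

```text
the job is handed in; nothing more can be done
None
```

The left bolt was the loose one: it dropped when tapped, the middle and right bolts held firm, and I handed in at about 18 s with the left flap held still at about 60° in the fingers; the hand-in call returned no verdict.

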